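Release the latched key on the dental bench console

TASK

One of the four identical keys on the bench console has been left latched down. With closed fingertips tap each key lightly in turn, from the left end of the row to the right, without switching any of them, to feel which one it is; then press that key fully home and let go so that it springs up, leaving all four keys up. Do not push any other key fully down, and do not move or lift anything else on the bench.

Things in the scene. Friction and masses are not known exactly. Their poses are not given: they have to be found in the camera images.
- console: white bench control console, 150 (x) x 240 (y) x 50 mm high, fixed to the bench; place and yaw vary (yaw within 0.35 rad). Origin: centre of its underside, on the bench; x points away from the robot, y to the left along the key row, z up. Behind the keys, from x = +30 to +75 mm, a ledge rises to 70 mm above the bench
- place_1 (a point): key place 1 of 4, counted from the left end of the row (console +y) to the right, pitch 44 mm: the point on the console's 50 mm high top under the centre of the key that stands there (console x = -25 mm)
- place_2 (a point): key place 2 of 4, counted from the left end of the row (console +y) to the right, pitch 44 mm: the point on the console's 50 mm high top under the centre of the key that stands there (console x = -25 mm)
- place_3 (a point): key place 3 of 4, counted from the left end of the row (console +y) to the right, pitch 44 mm: the point on the console's 50 mm high top under the centre of the key that stands there (console x = -25 mm)
- place_4 (a point): key place 4 of 4, counted from the left end of the row (console +y) to the right, pitch 44 mm: the point on the console's 50 mm high top under the centre of the key that stands there (console x = -25 mm)
- key_a_top (a point): centre of the flat top of one of the four identical off-white keys; moves up and down with it. Cap 30 (x) x 28 mm, in a black bezel plate 40 x 38 mm, 4 mm thick, on the console's top. The key travels 7 mm straight down: its top is 66 mm above the bench when up, 62 mm when latched, 59 mm when fully home. Keys a to d stand in any order along the row
- key_b_top (a point): centre of the flat top of one of the four identical off-white keys; moves up and down with it. As key a. Any of these keys, when up: a spring key that starts to move at about 1.5 N, needs about 5.5 N fully home, and springs back up when let go; pressed more than 6 mm down it switches its function, which must not happen
- key_c_top (a point): centre of the flat top of one of the four identical off-white keys; moves up and down with it. As key a; behaviour of the keys: see keys b and d
- key_d_top (a point): centre of the flat top of one of the four identical off-white keys; moves up and down with it. As key a. Any of these keys, when latched: gives nothing below about 3 N, then moves; pressed its last 3 mm fully home (about 6 N) and let go, it springs up and stays up; let go earlier it stays latched
- cast_lower: cream plaster dental cast, 60 x 60 x 30 mm, loose beside the console's left end; a bystander, to be left alone. Origin: underside
- cast_upper: a second such cast, loose beside the console's right end; a bystander, to be left alone. Origin: underside
- toothbrush: pink toothbrush, 170 mm long, 14 mm high, lying in front of the console (on the robot's side); a bystander, to be left alone. Origin: underside
- pen: black pen, 140 mm long, 12 mm high, lying in front of the console (on the robot's side); a bystander, to be left alone. Origin: underside
- handpiece: aluminium handpiece, 170 mm long, 18 mm high, lying to the right of the right-hand cast; a bystander, to be left alone. Origin: underside
- bur_stand: small aluminium block with burs standing in it, 26 x 50 mm, 28 mm high with the burs, standing loose on the console's rear ledge (top of the burs 98 mm above the bench); a bystander, to be left alone. Origin: underside
- mixing_bowl: grey bowl, 90 mm across, 50 mm high, standing to the left of the left-hand cast; a bystander, to be left alone. Origin: underside

How it is judged:
By the outcome, as a careful person would: the job done as asked, in the order asked, and still so for the second after the job is handed in, with the robot touching nothing.
It also fails if it takes over 48 s, if anything falls off the work surface, if the arm or the gripper's body presses on something with over 40 N, if the wrist force passes 120 N, or if a joint passes its speed limit or range.

ROBOT

A 6-joint arm with a two-finger parallel gripper is mounted at the origin on the work surface. World frame = base frame: x ahead of the robot, y to its left, z up, the work surface at z = 0. Lengths are in mm, angles in rad, forces in N, time in s.
With the tool pointing down it reaches from about 300 to 750 mm from the base axis. Payload 8.5 kg.
Tool frame: the origin (TCP) lies between the finger pads; the fingertips stand 8 mm ahead of it and the grasp point (between the pads) lies 11 mm behind it; z points along the fingers, y is the line along which they close (so a half turn about z gives the same grasp; the last joint's range is limited). The gripper opens to 88 mm and grips with 3 to 60 N. Pads are 18 mm wide; open, the fingers measure 123 mm over their backs; the gripper's body (75 mm by 187 mm) begins 45 mm behind the grasp point.
Start: joints at [-1.481, 0.381, 1.297, -0, 1.464, -0.215], TCP at [165.051, -524.632, 246.748] pointing down, gripper open.
Joint ranges: [-3.11, 3.11], [-0.89, 2.33], [0.22, 2.48], [-1.42, 4.56], [0.17, 2.85], [-2.88, 2.88]. Speed limits (rad/s): [2.39, 2.39, 3.14, 3.14, 3.14, 3.14].

INTERFACE

Orientations are given as a rotation vector (axis times angle).
In Python, from rig import bot gives the robot as it stands.
- The arm moves only by the tool step_arm, never from a script. Its argument "rows" is a list of rows, each a list of 3 entries, a list of its own where there are three numbers: the shift along the world's x, y, z in mm, then the turn, a rotation vector about the world's x, y, z in rad, then the opening in per cent of the stroke, from 0 (shut) to 100 (fully open). A call has exactly 5 rows; each row shifts and turns the commanded pose from where the row before left it; what a row does not reach is not made up. A row lasts 1/12 s, in which the tool goes at most 41.7 mm and 7.16 degrees, less where a joint would pass 70% of its speed; a pose out of reach is approached as far as the arm can. A call is refused whole if a number of a shift passes 41.7 or a number of a turn 0.125, either way. A call with a gripper value outside its range is refused whole. The fingers move at their own pace and stop on an object; "grip_force" is the grip in N (left out, the last holds). Time passes only in rows, so rows that do not move let the fingers close, or fill a call up. It gives the time, the measured TCP pose, the force, the opening and the grip force at its end, in the units of the state.
- bot.get_obs(): the state, without advancing time (a new reading comes with each control period).
- bot.camera(name): name is "scene" or "top"; returns a dict with "image" (400x640x3 uint8, blue, green, red), "camera_matrix" (3x3 intrinsics, pixels), "dist_coeffs" ([k1, k2, p1, p2, k3] as OpenCV has them; the pictures are not rectified), "camera_from_world" (4x4, takes a point from world to camera coordinates). Camera axes: x right, y up, looking along -z (the intrinsics and any distortion apply to the point x, -y, -z); pixel columns grow to the right and rows downward; lengths in mm; the calibration is good to about 2 mm. A picture is of the moment at which its call begins. There is no depth.
- bot.job_done(): hands the job in; it is judged then, once.
The state is a dict: "time": time; "joints": joint angles; "joint_vel": joint speeds; "effort": joint torques, N m; "tcp_pos": TCP position; "ee_rot": TCP orientation; "contact_force": force on the tool from outside, world axes, zero at the start; "wrist_torque": the same for the moment, N m; "opening": finger opening in mm; "grip_force": force on a finger pad.
Only numpy, scipy, OpenCV 4.12 (cv2) and the standard library are available. Lean on these libraries where they do the work, as an engineer would, in place of code of your own. Each camera call takes 0.05 s, during which the arm holds its last target. There are 200 camera calls.

## Working session

There is one attempt and no reset: what is moved stays moved. The work goes in short steps, Python scripts to look and compute and a tool call to move; the robot and the scene stay as the last step left them, time stands still between calls to the robot, and variables do not carry over. Pictures are saved under pics/ and viewed, at most 10 in all, crops included, and the job is handed in when it is done.

Besides the shell and the picture viewer there is one more tool, called as name(argument=value, ...), one argument or row to a line, values as JSON. step_arm: Moves the arm, as the interface text tells. Its arguments: {"type":"object","properties":{"rows":{"type":"array","items":{"type":"array"}},"grip_force":{"type":"number"}},"required":["rows"]}

```bash
mkdir -p pics
cat > h.py <<'E'
import numpy as np, cv2
from rig import bot
def ray(c,uv):
    n=cv2.undistortPoints(np.array([[uv]],float),np.array(c["camera_matrix"]),np.array(c["dist_coeffs"])).ravel()
    T=np.array(c["camera_from_world"]);R=T[:3,:3]
    return -R.T@T[:3,3], R.T@np.array([n[0],-n[1],-1])
def plane(c,uv,z):
    o,d=ray(c,uv); return o+d*(z-o[2])/d[2]
def proj(c,p):
    T=np.array(c["camera_from_world"]);q=T[:3,:3]@np.array(p,float)+T[:3,3]
    return cv2.projectPoints(np.array([[q[0],-q[1],-q[2]]]),np.zeros(3),np.zeros(3),np.array(c["camera_matrix"]),np.array(c["dist_coeffs"]))[0].ravel()
E
python3 - <<'E'
from h import *
import pickle
for n in("top","scene"):
    c=bot.camera(n);cv2.imwrite(f"pics/{n}0.png",c["image"]);pickle.dump(c,open(n+".pkl","wb"));print(n,ray(c,(320,200)))
o=bot.get_obs();print({k:np.round(v,3) for k,v in o.items()})
E
```

```text
top (array([ 277.99170913,   33.79660083, 1202.50714049]), array([ 0.20807238,  0.00912269, -0.97818671]))
scene (array([993.26133377, 171.15029133, 805.32936085]), array([-0.55419742, -0.12442424, -0.82307533]))
{'time': np.float64(0.1), 'joints': array([-1.481,  0.381,  1.298,  0.   ,  1.464, -0.215]), 'joint_vel': array([ 0.001, -0.001, -0.002,  0.   , -0.   ,  0.   ]), 'effort': array([ 3.0000e-03, -4.3866e+01, -2.2491e+01,  7.1000e-02,  3.4000e-02,
       -0.0000e+00]), 'tcp_pos': array([ 165.028, -524.421,  246.237]), 'ee_rot': array([-3.104, -0.477, -0.   ]), 'contact_force': array([-0.696,  0.7  , -0.422]), 'wrist_torque': array([-0.061, -0.041, -0.026]), 'grip_force': np.float64(0.0), 'opening': np.float64(87.806)}
```

View pics/top0.png

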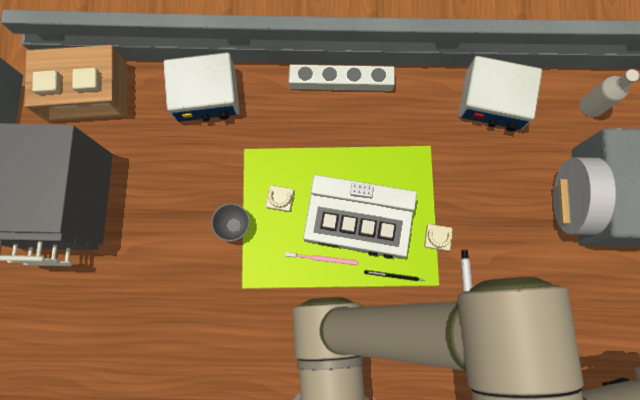

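View pics/scene0.png

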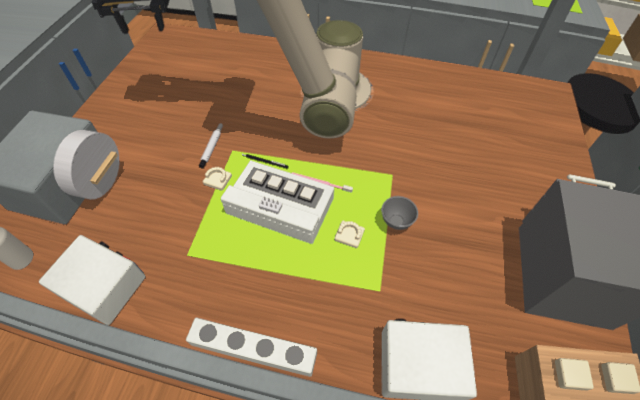

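The top view shows the console right of centre on a green mat, with four keys at about (330,222), (348,224), (367,228) and (386,230). The bur stand is on the ledge at (361,190). In the scene view, taken from the far side, the keys are at (258,177) to (307,194), mirrored.

```bash
cat > m.py <<'E'
from h import *
import pickle,sys
def blobs(c,seeds):
    h=cv2.cvtColor(c["image"],cv2.COLOR_BGR2GRAY); k=8; big=cv2.resize(h,None,fx=k,fy=k,interpolation=cv2.INTER_CUBIC)
    n,l,s,ce=cv2.connectedComponentsWithStats((big>145).astype(np.uint8)); out=[]
    for u,v in seeds:
        i=l[int(v*k),int(u*k)]; out.append(((ce[i]+.5)/k-.5,s[i][4]/k/k))
    return out
if __name__=="__main__":
    T=pickle.load(open("top.pkl","rb"));S=pickle.load(open("scene.pkl","rb"))
    a=blobs(T,[(330,222),(348,224),(367,228),(386,230)]);b=blobs(S,[(307,194),(290,187),(274,182),(258,177)])
    P=[]
    for (p,A),(q,B) in zip(a,b):
        o1,d1=ray(T,p);o2,d2=ray(S,q)
        t=np.linalg.lstsq(np.c_[d1,-d2],o2-o1,rcond=None)[0];x,y=o1+d1*t[0],o2+d2*t[1]
        print(p.round(1),round(A),q.round(1),round(B),"tri",((x+y)/2).round(1),"gap",np.linalg.norm(x-y).round(1),"top@65",plane(T,p,65).round(1)[:2],"sc@65",plane(S,q,65).round(1)[:2]);P.append((plane(T,p,65)+plane(S,q,65))[:2]/2)
    P=np.array(P);d=np.diff(P,axis=0);print(P.round(1),np.linalg.norm(d,axis=1),"yaw",np.arctan2((P[0]-P[3])[1],(P[0]-P[3])[0])-np.pi/2)
    # other things: bur stand centre in top
    print("bur",plane(T,(361,190),80).round(0),"cast R",plane(T,(438,237),30).round(0))
    t=cv2.resize(T["image"][165:265,290:460],None,fx=4.5,fy=4.5,interpolation=cv2.INTER_CUBIC);cv2.imwrite("pics/crop.png",t)
E
python3 m.py
```

```text
[329.2 220.5] 153 [307.  192.2] 127 tri [474.3  22.   57.3] gap 0.5 top@65 [472.9  22.3] sc@65 [479.7  23.3]
[348.4 223.4] 156 [290.4 186. ] 129 tri [468.  -21.9  61. ] gap 0.7 top@65 [467.2 -21.3] sc@65 [470.8 -21.2]
[367.6 226.6] 157 [274.3 180.7] 126 tri [461.7 -65.5  61.2] gap 0.9 top@65 [461.  -64.7] sc@65 [464.5 -64.8]
[386.8 229.9] 158 [258.5 175.6] 123 tri [ 455.4 -109.1   61.3] gap 1.0 top@65 [ 454.7 -108.2] sc@65 [ 458.2 -108.2]
[[ 476.3   22.8]
 [ 469.   -21.2]
 [ 462.7  -64.7]
 [ 456.4 -108.2]] [44.62743078 43.94205238 43.91716805] yaw -0.15044746191939784
bur [542. -48.  80.] cast R [ 447. -231.   30.]
```

View pics/crop.png

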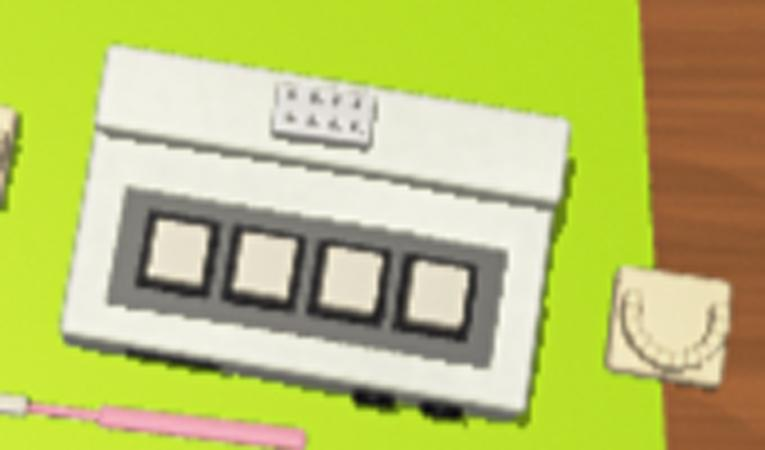

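The triangulated heights put key 1 about 4 mm below the others, so I suspect it is the latched one. The tapping still has to confirm it. The pitch (44 mm) and yaw (-0.15) match the data. I'm closing the fingers, squaring them to the row and travelling above key 1.

step_arm(
  rows=[
    [[15.5, 27.3, 0], [0, 0, -0.023], 0],
    [[15.5, 27.3, 0], [0, 0, -0.023], 0],
    [[15.5, 27.3, 0], [0, 0, -0.023], 0],
    [[15.5, 27.3, 0], [0, 0, -0.023], 0],
    [[15.5, 27.3, 0], [0, 0, -0.023], 0],
  ],
  grip_force=5,
)

```text
time: 0.52
tcp_pos: [243.0, -386.6, 246.4]
ee_rot: [-3.127, -0.295, 0.0]
contact_force: [0.7, -0.4, -0.0]
opening: 57.0
grip_force: 0.0
```

step_arm(
  rows=[
    [[15.5, 27.3, 0], [0, 0, -0.023], 0],
    [[15.5, 27.3, 0], [0, 0, -0.023], 0],
    [[15.5, 27.3, 0], [0, 0, -0.023], 0],
    [[15.5, 27.3, 0], [0, 0, -0.023], 0],
    [[15.5, 27.3, 0], [0, 0, -0.023], 0],
  ],
)

```text
time: 0.93
tcp_pos: [320.4, -250.1, 246.6]
ee_rot: [-3.139, -0.115, 0.0]
contact_force: [1.2, -0.7, -0.7]
opening: 23.5
grip_force: 0.0
```

step_arm(
  rows=[
    [[15.5, 27.3, 0], [0, 0, -0.023], 0],
    [[15.5, 27.3, 0], [0, 0, -0.023], 0],
    [[15.5, 27.3, 0], [0, 0, -0.023], 0],
    [[15.5, 27.3, 0], [0, 0, -0.023], 0],
    [[15.5, 27.3, 0], [0, 0, -0.023], 0],
  ],
)

```text
time: 1.35
tcp_pos: [397.9, -113.5, 246.6]
ee_rot: [-3.141, 0.065, 0.0]
contact_force: [0.3, -0.6, 0.7]
opening: 0.4
grip_force: 0.0
```

step_arm(
  rows=[
    [[15.5, 27.3, -20], [0, 0, -0.023], 0],
    [[15.5, 27.3, -20], [0, 0, -0.023], 0],
    [[15.5, 27.3, -20], [0, 0, -0.023], 0],
    [[15.5, 27.3, -20], [0, 0, -0.023], 0],
    [[15.5, 27.3, -20], [0, 0, -0.023], 0],
  ],
)

```text
time: 1.77
tcp_pos: [475.4, 23.0, 145.7]
ee_rot: [-3.132, 0.245, 0.0]
contact_force: [-0.1, -0.1, 0.5]
opening: 0.2
grip_force: 0.0
```

step_arm(
  rows=[
    [[0, 0, 0], [0, 0, 0], 0],
    [[0, 0, 0], [0, 0, 0], 0],
    [[0, 0, 0], [0, 0, 0], 0],
    [[0, 0, 0], [0, 0, 0], 0],
    [[0, 0, 0], [0, 0, 0], 0],
  ],
)

```text
time: 2.18
tcp_pos: [475.0, 20.4, 147.6]
ee_rot: [3.132, -0.246, 0.002]
contact_force: [0.1, 0.2, 0.4]
opening: 0.5
grip_force: 0.0
```

step_arm(
  rows=[
    [[0, 0, -20], [0, 0, 0], 0],
    [[0, 0, -20], [0, 0, 0], 0],
    [[0, 0, -20], [0, 0, 0], 0],
    [[0, 0, -8], [0, 0, 0], 0],
    [[0, 0, -3], [0, 0, 0], 0],
  ],
)

```text
time: 2.6
tcp_pos: [474.6, 20.8, 75.2]
ee_rot: [-3.132, 0.245, 0.002]
contact_force: [-0.1, -0.2, 0.2]
opening: 0.6
grip_force: 0.0
```

step_arm(
  rows=[
    [[0, 0, 0], [0, 0, 0], 0],
    [[0, 0, 0], [0, 0, 0], 0],
    [[0, 0, -1], [0, 0, 0], 0],
    [[0, 0, -1], [0, 0, 0], 0],
    [[0, 0, 0], [0, 0, 0], 0],
  ],
)

```text
time: 3.02
tcp_pos: [475.2, 21.3, 74.1]
ee_rot: [3.132, -0.243, 0.001]
contact_force: [-0.6, 0.4, 0.2]
opening: 0.6
grip_force: 0.0
```

step_arm(
  rows=[
    [[0, 0, -0.5], [0, 0, 0], 0],
    [[0, 0, 0], [0, 0, 0], 0],
    [[0, 0, -0.5], [0, 0, 0], 0],
    [[0, 0, 0], [0, 0, 0], 0],
    [[0, 0, 0], [0, 0, 0], 0],
  ],
)

```text
time: 3.43
tcp_pos: [475.0, 21.4, 72.7]
ee_rot: [-3.132, 0.244, 0.0]
contact_force: [0.1, -0.4, 0.5]
opening: 0.7
grip_force: 0.0
```

step_arm(
  rows=[
    [[0, 0, -0.5], [0, 0, 0], 0],
    [[0, 0, 0], [0, 0, 0], 0],
    [[0, 0, -0.5], [0, 0, 0], 0],
    [[0, 0, 0], [0, 0, 0], 0],
    [[0, 0, 0], [0, 0, 0], 0],
  ],
)

```text
time: 3.85
tcp_pos: [475.0, 21.4, 71.7]
ee_rot: [-3.132, 0.243, 0.0]
contact_force: [-1.2, 0.9, -0.4]
opening: 0.7
grip_force: 0.0
```

step_arm(
  rows=[
    [[0, 0, -0.5], [0, 0, 0], 0],
    [[0, 0, 0], [0, 0, 0], 0],
    [[0, 0, -0.5], [0, 0, 0], 0],
    [[0, 0, 0], [0, 0, 0], 0],
    [[0, 0, 0], [0, 0, 0], 0],
  ],
)

```text
time: 4.27
tcp_pos: [475.0, 21.4, 70.7]
ee_rot: [-3.132, 0.243, 0.0]
contact_force: [-0.0, 0.5, 0.3]
opening: 0.9
grip_force: 0.0
```

step_arm(
  rows=[
    [[0, 0, -0.4], [0, 0, 0], 0],
    [[0, 0, 0], [0, 0, 0], 0],
    [[0, 0, 0], [0, 0, 0], 0],
    [[0, 0, 0], [0, 0, 0], 0],
    [[0, 0, 0], [0, 0, 0], 0],
  ],
)

```text
time: 4.68
tcp_pos: [475.1, 21.4, 70.4]
ee_rot: [3.132, -0.244, 0.0]
contact_force: [-0.3, 0.7, 3.1]
opening: 0.2
grip_force: 1.4
```

step_arm(
  rows=[
    [[0, 0, -0.4], [0, 0, 0], 0],
    [[0, 0, 0], [0, 0, 0], 0],
    [[0, 0, 0], [0, 0, 0], 0],
    [[0, 0, 0], [0, 0, 0], 0],
    [[0, 0, 0], [0, 0, 0], 0],
  ],
)

```text
time: 5.1
tcp_pos: [475.1, 21.4, 70.0]
ee_rot: [3.132, -0.243, 0.0]
contact_force: [-0.7, 0.4, 3.6]
opening: 0.3
grip_force: 1.7
```

Key 1 gave nothing until about 62 mm, then resisted stiffly at about 3 N, so it feels latched. I'm lifting and tapping key 2 the same way.

step_arm(
  rows=[
    [[0, 0, 10], [0, 0, 0], 0],
    [[0, 0, 10], [0, 0, 0], 0],
    [[-2.2, -14.5, 0], [0, 0, 0], 0],
    [[-2.2, -14.5, 0], [0, 0, 0], 0],
    [[-2.2, -14.5, 0], [0, 0, 0], 0],
  ],
)

```text
time: 5.52
tcp_pos: [468.3, -22.5, 89.9]
ee_rot: [-3.132, 0.242, 0.0]
contact_force: [0.7, -0.3, 0.5]
opening: 0.7
grip_force: 0.0
```

step_arm(
  rows=[
    [[0, 0, 0], [0, 0, 0], 0],
    [[0, 0, -7], [0, 0, 0], 0],
    [[0, 0, -5], [0, 0, 0], 0],
    [[0, 0, -2.5], [0, 0, 0], 0],
    [[0, 0, 0], [0, 0, 0], 0],
  ],
)

```text
time: 5.93
tcp_pos: [468.1, -21.4, 74.6]
ee_rot: [-3.132, 0.242, 0.003]
contact_force: [-0.4, -0.6, -0.5]
opening: 0.4
grip_force: 0.0
```

step_arm(
  rows=[
    [[0, 0, -0.5], [0, 0, 0], 0],
    [[0, 0, -0.5], [0, 0, 0], 0],
    [[0, 0, 0], [0, 0, 0], 0],
    [[0, 0, 0], [0, 0, 0], 0],
    [[0, 0, 0], [0, 0, 0], 0],
  ],
)

```text
time: 6.35
tcp_pos: [468.5, -22.1, 74.5]
ee_rot: [3.132, -0.243, 0.0]
contact_force: [-0.4, 1.2, -0.1]
opening: 0.6
grip_force: 0.0
```

step_arm(
  rows=[
    [[0, 0, -0.5], [0, 0, 0], 0],
    [[0, 0, -0.5], [0, 0, 0], 0],
    [[0, 0, 0], [0, 0, 0], 0],
    [[0, 0, 0], [0, 0, 0], 0],
    [[0, 0, 0], [0, 0, 0], 0],
  ],
)

```text
time: 6.77
tcp_pos: [468.5, -22.1, 73.5]
ee_rot: [3.132, -0.244, 0.0]
contact_force: [0.0, 0.6, 2.9]
opening: 0.4
grip_force: 1.1
```

step_arm(
  rows=[
    [[0, 0, 8.5], [0, 0, 0], 0],
    [[0, 0, 8], [0, 0, 0], 0],
    [[-2.2, -14.5, 0], [0, 0, 0], 0],
    [[-2.2, -14.5, 0], [0, 0, 0], 0],
    [[-2.2, -14.5, 0], [0, 0, 0], 0],
  ],
)

```text
time: 7.18
tcp_pos: [461.9, -66.1, 90.9]
ee_rot: [3.132, -0.243, 0.002]
contact_force: [0.8, -0.4, -0.7]
opening: 0.5
grip_force: 0.0
```

step_arm(
  rows=[
    [[0, 0, 0], [0, 0, 0], 0],
    [[0, 0, -7], [0, 0, 0], 0],
    [[0, 0, -5], [0, 0, 0], 0],
    [[0, 0, -2.5], [0, 0, 0], 0],
    [[0, 0, 0], [0, 0, 0], 0],
  ],
)

```text
time: 7.6
tcp_pos: [461.6, -64.9, 74.8]
ee_rot: [-3.132, 0.242, 0.002]
contact_force: [0.0, 0.3, -0.0]
opening: 0.7
grip_force: 0.0
```

step_arm(
  rows=[
    [[0, 0, -1], [0, 0, 0], 0],
    [[0, 0, -0.5], [0, 0, 0], 0],
    [[0, 0, -0.5], [0, 0, 0], 0],
    [[0, 0, 0], [0, 0, 0], 0],
    [[0, 0, 0], [0, 0, 0], 0],
  ],
)

```text
time: 8.02
tcp_pos: [461.9, -65.5, 73.6]
ee_rot: [-3.132, 0.243, -0.0]
contact_force: [-0.7, 2.2, 2.0]
opening: 0.6
grip_force: 1.1
```

step_arm(
  rows=[
    [[0, 0, -0.5], [0, 0, 0], 0],
    [[0, 0, 0], [0, 0, 0], 0],
    [[0, 0, 0], [0, 0, 0], 0],
    [[0, 0, 0], [0, 0, 0], 0],
    [[0, 0, 0], [0, 0, 0], 0],
  ],
)

```text
time: 8.43
tcp_pos: [461.9, -65.6, 73.0]
ee_rot: [-3.132, 0.244, -0.0]
contact_force: [0.7, 1.6, 3.0]
opening: 0.4
grip_force: 1.3
```

Key 3 touches at its up height with a soft spring, so it is up. Now key 4.

step_arm(
  rows=[
    [[0, 0, 9], [0, 0, 0], 0],
    [[0, 0, 8], [0, 0, 0], 0],
    [[-2.2, -14.5, 0], [0, 0, 0], 0],
    [[-2.2, -14.5, 0], [0, 0, 0], 0],
    [[-2.2, -14.5, 0], [0, 0, 0], 0],
  ],
)

```text
time: 8.85
tcp_pos: [455.2, -109.8, 90.3]
ee_rot: [3.132, -0.242, 0.001]
contact_force: [-0.2, -0.2, 0.3]
opening: 0.5
grip_force: 0.0
```

step_arm(
  rows=[
    [[0, 0, 0], [0, 0, 0], 0],
    [[0, 0, -7], [0, 0, 0], 0],
    [[0, 0, -5], [0, 0, 0], 0],
    [[0, 0, -2.5], [0, 0, 0], 0],
    [[0, 0, 0], [0, 0, 0], 0],
  ],
)

```text
time: 9.27
tcp_pos: [455.0, -108.4, 74.7]
ee_rot: [-3.132, 0.242, 0.002]
contact_force: [-0.2, 0.1, 0.2]
opening: 0.4
grip_force: 0.0
```

step_arm(
  rows=[
    [[0, 0, -1], [0, 0, 0], 0],
    [[0, 0, -0.5], [0, 0, 0], 0],
    [[0, 0, -0.5], [0, 0, 0], 0],
    [[0, 0, 0], [0, 0, 0], 0],
    [[0, 0, 0], [0, 0, 0], 0],
  ],
)

```text
time: 9.68
tcp_pos: [455.3, -109.0, 73.6]
ee_rot: [-3.132, 0.243, -0.0]
contact_force: [0.2, 1.6, 1.5]
opening: 0.5
grip_force: 1.1
```

step_arm(
  rows=[
    [[0, 0, -0.5], [0, 0, 0], 0],
    [[0, 0, 0], [0, 0, 0], 0],
    [[0, 0, 0], [0, 0, 0], 0],
    [[0, 0, 0], [0, 0, 0], 0],
    [[0, 0, 0], [0, 0, 0], 0],
  ],
)

```text
time: 10.1
tcp_pos: [455.3, -109.2, 73.0]
ee_rot: [3.132, -0.244, 0.0]
contact_force: [-0.2, 1.4, 2.8]
opening: 0.2
grip_force: 1.3
```

Keys 2 to 4 are up, so key 1 is the latched one. I'm going back to it.

step_arm(
  rows=[
    [[0, 0, 12], [0, 0, 0], 0],
    [[0, 0, 10], [0, 0, 0], 0],
    [[4.4, 29, 0], [0, 0, 0], 0],
    [[4.4, 29, 0], [0, 0, 0], 0],
    [[4.4, 29, 0], [0, 0, 0], 0],
  ],
)

```text
time: 10.52
tcp_pos: [468.5, -21.6, 95.0]
ee_rot: [3.132, -0.246, 0.0]
contact_force: [0.1, -0.7, -0.7]
opening: 0.6
grip_force: 0.0
```

step_arm(
  rows=[
    [[4.4, 29, 0], [0, 0, 0], 0],
    [[2.2, 14.5, 0], [0, 0, 0], 0],
    [[0, 0, 0], [0, 0, 0], 0],
    [[0, 0, -10], [0, 0, 0], 0],
    [[0, 0, -8], [0, 0, 0], 0],
  ],
)

```text
time: 10.93
tcp_pos: [475.1, 20.9, 76.6]
ee_rot: [3.132, -0.243, 0.001]
contact_force: [0.3, -0.4, 0.0]
opening: 0.3
grip_force: 0.0
```

step_arm(
  rows=[
    [[0, 0, -3], [0, 0, 0], 0],
    [[0, 0, -2], [0, 0, 0], 0],
    [[0, 0, -1], [0, 0, 0], 0],
    [[0, 0, -1], [0, 0, 0], 0],
    [[0, 0, 0], [0, 0, 0], 0],
  ],
)

```text
time: 11.35
tcp_pos: [475.1, 21.0, 70.2]
ee_rot: [3.132, -0.244, 0.0]
contact_force: [-1.0, -1.4, 3.2]
opening: 0.3
grip_force: 1.6
```

step_arm(
  rows=[
    [[0, 0, -0.7], [0, 0, 0], 0],
    [[0, 0, -0.7], [0, 0, 0], 0],
    [[0, 0, -0.6], [0, 0, 0], 0],
    [[0, 0, 0], [0, 0, 0], 0],
    [[0, 0, 0], [0, 0, 0], 0],
  ],
)

```text
time: 11.77
tcp_pos: [475.3, 21.3, 68.1]
ee_rot: [3.132, -0.243, 0.001]
contact_force: [-0.3, -2.6, 4.3]
opening: 0.5
grip_force: 2.0
```

Now the last bit, in small steps until it meets the end stop.

step_arm(
  rows=[
    [[0, 0, -0.5], [0, 0, 0], 0],
    [[0, 0, -0.4], [0, 0, 0], 0],
    [[0, 0, 0], [0, 0, 0], 0],
    [[0, 0, 0], [0, 0, 0], 0],
    [[0, 0, 0], [0, 0, 0], 0],
  ],
)

```text
time: 12.18
tcp_pos: [475.3, 21.3, 67.4]
ee_rot: [3.132, -0.243, 0.001]
contact_force: [-1.3, -2.8, 8.2]
opening: 0.5
grip_force: 4.3
```

step_arm(
  rows=[
    [[0, 0, -0.4], [0, 0, 0], 0],
    [[0, 0, 0], [0, 0, 0], 0],
    [[0, 0, 0], [0, 0, 0], 0],
    [[0, 0, 0], [0, 0, 0], 0],
    [[0, 0, 0], [0, 0, 0], 0],
  ],
)

```text
time: 12.6
tcp_pos: [475.3, 21.3, 67.3]
ee_rot: [3.132, -0.243, 0.002]
contact_force: [-3.3, -3.1, 12.8]
opening: 0.4
grip_force: 6.2
```

It is fully home against the stop (13 N). I'm releasing straight up and clearing the view.

step_arm(
  rows=[
    [[0, 0, 3], [0, 0, 0], 0],
    [[0, 0, 6], [0, 0, 0], 0],
    [[0, 0, 20], [0, 0, 0], 0],
    [[0, 0, 35], [0, 0, 0], 0],
    [[0, 0, 35], [0, 0, 0], 0],
  ],
)

```text
time: 13.02
tcp_pos: [474.2, 21.9, 166.2]
ee_rot: [-3.131, 0.243, 0.005]
contact_force: [0.8, 1.1, 0.5]
opening: 0.7
grip_force: 0.0
```

step_arm(
  rows=[
    [[-10, -30, 20], [0, 0, 0], 0],
    [[-15, -35, 20], [0, 0, 0], 0],
    [[-15, -35, 20], [0, 0, 0], 0],
    [[-15, -35, 10], [0, 0, 0], 0],
    [[-15, -35, 0], [0, 0, 0], 0],
  ],
)

```text
time: 13.43
tcp_pos: [405.6, -147.6, 236.5]
ee_rot: [3.131, -0.242, 0.005]
contact_force: [1.1, 0.5, 0.3]
opening: 0.3
grip_force: 0.0
```

step_arm(
  rows=[
    [[-15, -35, 0], [0, 0, 0], 0],
    [[-15, -35, 0], [0, 0, 0], 0],
    [[-15, -35, 0], [0, 0, 0], 0],
    [[-15, -35, 0], [0, 0, 0], 0],
    [[-15, -35, 0], [0, 0, 0], 0],
  ],
)

```text
time: 13.85
tcp_pos: [330.0, -322.5, 234.3]
ee_rot: [-3.131, 0.243, -0.0]
contact_force: [0.7, -0.3, 0.3]
opening: 0.3
grip_force: 0.0
```

step_arm(
  rows=[
    [[-15, -35, 0], [0, 0, 0], 0],
    [[-15, -35, 0], [0, 0, 0], 0],
    [[-15, -35, 0], [0, 0, 0], 0],
    [[-15, -35, 0], [0, 0, 0], 0],
    [[0, 0, 0], [0, 0, 0], 0],
  ],
)

```text
time: 14.27
tcp_pos: [268.5, -466.0, 233.4]
ee_rot: [3.132, -0.25, -0.001]
contact_force: [-0.2, 0.6, -0.5]
opening: 0.6
grip_force: 0.0
```

```bash
python3 - <<'E'
from h import *
import pickle
for n in("top","scene"):
    c=bot.camera(n);pickle.dump(c,open(n+".pkl","wb"));cv2.imwrite(f"pics/{n}1.png",c["image"])
E
python3 m.py
```

```text
[329.2 220.2] 153 [307.  191.3] 131 tri [474.2  22.   61.1] gap 0.5 top@65 [473.5  22.3] sc@65 [477.   22.5]
[348.4 223.4] 156 [290.4 185.9] 129 tri [468.  -21.8  61.1] gap 0.7 top@65 [467.2 -21.3] sc@65 [470.8 -21.2]
[367.6 226.6] 157 [274.3 180.7] 126 tri [461.7 -65.5  61.2] gap 0.9 top@65 [461.  -64.7] sc@65 [464.5 -64.7]
[386.8 229.9] 158 [258.5 175.5] 124 tri [ 455.4 -109.1   61.3] gap 1.0 top@65 [ 454.7 -108.2] sc@65 [ 458.1 -108.2]
[[ 475.3   22.4]
 [ 469.   -21.2]
 [ 462.7  -64.7]
 [ 456.4 -108.2]] [44.05249893 43.94590604 43.92044394] yaw -0.14332470207977455
bur [542. -48.  80.] cast R [ 447. -231.   30.]
```

View pics/top1.png

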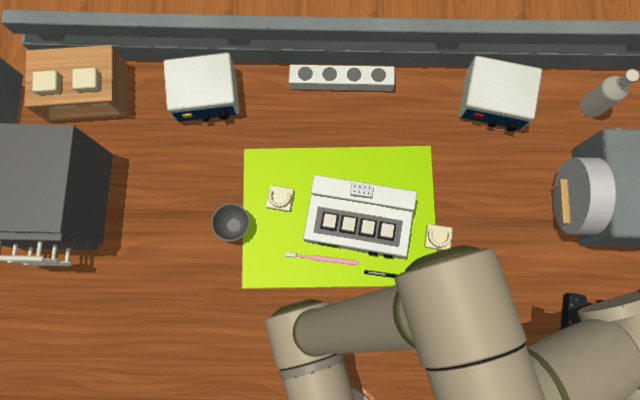

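All four key tops now measure the same height; key 1 at (329,220) rose by about 4 mm. Everything in view is where it was; the arm hides the handpiece and part of the pen.

```bash
python3 -c "
from rig import bot
print(bot.job_done())"
```

```text
the job is handed in; nothing more can be done
None
```

Key 1, at the left end of the row, was the latched one: I tapped all four left to right, pressed key 1 fully home and let it spring up, all four keys then measured up, and the job was handed in at about 14 s.

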